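# Find the loose bolt on the studio desk's power duct and hold its cover open

## Task

Three captive bolts hold down the hinged covers of the desk's power duct, and one of them has stripped its thread: it is loose and gives when pressed, while the tight ones do not. Tap all three bolt heads, one after the other, from the left end (the switch end) to the right, to find it, then lift the cover that it should be holding to at least 60 degrees and finish while still holding the cover open there, so that a workmate can replace the thread insert under it. Do not disturb the things lying around the duct.

Things in the scene. Friction and masses are not known exactly. Their poses are not given: they have to be found in the camera images.
- duct: Aluminium power duct fixed on the desk: 96 mm (x) by 440 mm (y) by 45 mm high (z). Origin at the centre of its underside; its y axis runs along it to the left end, where a black rocker switch lies in its top face; x points away from the robot's side, z up. Three covered bays are on its top at y = +110, 0 and -110 mm; which of bay_a, b and c is at which place varies.
- bay_a: One of three like bays: flange 84 x 70 x 2 mm, raised curb, grey hinged cover with a steel bolt through it. Origin mid-bay on the duct's top (45 mm above the desk), axes as the duct's. Shut cover: underside 14, top 26 mm above the origin. Its hinge line runs along y at x = +38, z = +18 mm (the side away from the robot). The bolt's axis is at x = -22 mm.
- bay_b: One of three like bays: flange 84 x 70 x 2 mm, raised curb, grey hinged cover with a steel bolt through it. Origin mid-bay on the duct's top (45 mm above the desk), axes as the duct's. Shut cover: underside 14, top 26 mm above the origin. Its hinge line runs along y at x = +38, z = +18 mm (the side away from the robot). The bolt's axis is at x = -22 mm.
- bay_c: One of three like bays: flange 84 x 70 x 2 mm, raised curb, grey hinged cover with a steel bolt through it. Origin mid-bay on the duct's top (45 mm above the desk), axes as the duct's. Shut cover: underside 14, top 26 mm above the origin. Its hinge line runs along y at x = +38, z = +18 mm (the side away from the robot). The bolt's axis is at x = -22 mm.
- bolt_a_top (a point): Middle of the upper face of the bolt in bay_a, the place to tap: a knurled head 17 mm across and 12 mm high, its top 16 mm above the cover. A tight bolt stays put when pressed; the loose one sinks 4 mm under about 2 N, then meets the cover, and springs back when let go.
- bolt_b_top (a point): Middle of the upper face of the bolt in bay_b, the place to tap: a knurled head 17 mm across and 12 mm high, its top 16 mm above the cover. A tight bolt stays put when pressed; the loose one sinks 4 mm under about 2 N, then meets the cover, and springs back when let go.
- bolt_c_top (a point): Middle of the upper face of the bolt in bay_c, the place to tap: a knurled head 17 mm across and 12 mm high, its top 16 mm above the cover. A tight bolt stays put when pressed; the loose one sinks 4 mm under about 2 N, then meets the cover, and springs back when let go.
- bolt_a (a joint): How far the bolt in bay_a is pressed down: 0 at rest for all, up to 0.004 m while the loose one is pressed, about 0 always for a tight one.
- bolt_b (a joint): How far the bolt in bay_b is pressed down: 0 at rest for all, up to 0.004 m while the loose one is pressed, about 0 always for a tight one.
- bolt_c (a joint): How far the bolt in bay_c is pressed down: 0 at rest for all, up to 0.004 m while the loose one is pressed, about 0 always for a tight one.
- cover_a_grip (a point): Point in the cover of bay_a, mid-thickness, mid-width, 14 mm in from its free edge (robot's side), 59 mm from the hinge line: between the flat side faces where it can be pinched. Cover: 70 (x) x 52 (y) x 12 mm thick; its sides overhang the curb beneath by 3 mm, with 12 mm free between them and the flange.
- cover_b_grip (a point): Point in the cover of bay_b, mid-thickness, mid-width, 14 mm in from its free edge (robot's side), 59 mm from the hinge line: between the flat side faces where it can be pinched. Cover: 70 (x) x 52 (y) x 12 mm thick; its sides overhang the curb beneath by 3 mm, with 12 mm free between them and the flange.
- cover_c_grip (a point): Point in the cover of bay_c, mid-thickness, mid-width, 14 mm in from its free edge (robot's side), 59 mm from the hinge line: between the flat side faces where it can be pinched. Cover: 70 (x) x 52 (y) x 12 mm thick; its sides overhang the curb beneath by 3 mm, with 12 mm free between them and the flange.
- cover_a (a joint): Opening angle of the cover of bay_a: 0 shut (flat), growing as its free edge goes up and over away from the robot, to 1.75 rad. A spring shuts it: about 1.2 N at the free edge when shut, 1.5 N at 60 degrees; let go, it snaps shut. A cover whose bolt is tight cannot be lifted.
- cover_b (a joint): Opening angle of the cover of bay_b: 0 shut (flat), growing as its free edge goes up and over away from the robot, to 1.75 rad. A spring shuts it: about 1.2 N at the free edge when shut, 1.5 N at 60 degrees; let go, it snaps shut. A cover whose bolt is tight cannot be lifted.
- cover_c (a joint): Opening angle of the cover of bay_c: 0 shut (flat), growing as its free edge goes up and over away from the robot, to 1.75 rad. A spring shuts it: about 1.2 N at the free edge when shut, 1.5 N at 60 degrees; let go, it snaps shut. A cover whose bolt is tight cannot be lifted.
- mug_mid (a point): Bystander: white ceramic mug, 80 mm across, 92 mm high; the point half-way up its axis.
- ink_mid (a point): Bystander: ink jar, 48 mm across, 62 mm high; the point half-way up its axis.
- tape_mid (a point): Bystander: roll of paper tape lying flat, 90 mm across, 24 mm high; its centre.
- screwdriver: Bystander: screwdriver lying on the desk beyond the duct, along its own x axis; leave it there.

How it is judged (in metres and radians):
On the way, in this order (a step that is already met when the one before it is completed fails the run):
1. the left-hand bolt is tapped, all covers shut (((y of bay_a in the frame of duct above 0.055 m and contact force between the fingers and bolt_a above 1 N and value of joint each of cover_a, cover_b, cover_c below 0.15 rad) or (y of bay_b in the frame of duct above 0.055 m and contact force between the fingers and bolt_b above 1 N and value of joint each of cover_a, cover_b, cover_c below 0.15 rad) or (y of bay_c in the frame of duct above 0.055 m and contact force between the fingers and bolt_c above 1 N and value of joint each of cover_a, cover_b, cover_c below 0.15 rad))), for 0.04 s.
2. the middle bolt is tapped, all covers shut (((y of bay_a in the frame of duct between -0.055 and 0.055 m and contact force between the fingers and bolt_a above 1 N and value of joint each of cover_a, cover_b, cover_c below 0.15 rad) or (y of bay_b in the frame of duct between -0.055 and 0.055 m and contact force between the fingers and bolt_b above 1 N and value of joint each of cover_a, cover_b, cover_c below 0.15 rad) or (y of bay_c in the frame of duct between -0.055 and 0.055 m and contact force between the fingers and bolt_c above 1 N and value of joint each of cover_a, cover_b, cover_c below 0.15 rad))), for 0.04 s.
3. the right-hand bolt is tapped, all covers shut (((y of bay_a in the frame of duct below -0.055 m and contact force between the fingers and bolt_a above 1 N and value of joint each of cover_a, cover_b, cover_c below 0.15 rad) or (y of bay_b in the frame of duct below -0.055 m and contact force between the fingers and bolt_b above 1 N and value of joint each of cover_a, cover_b, cover_c below 0.15 rad) or (y of bay_c in the frame of duct below -0.055 m and contact force between the fingers and bolt_c above 1 N and value of joint each of cover_a, cover_b, cover_c below 0.15 rad))), for 0.04 s.
4. the cover of the loose bolt is held up by the fingers (((value of joint cover_a above 1 rad and contact force between the fingers and cover_a above 0.3 N and velocity of joint cover_a between -0.15 and 0.15 rad/s and value of joint each of cover_b, cover_c below 0.1 rad) or (value of joint cover_b above 1 rad and contact force between the fingers and cover_b above 0.3 N and velocity of joint cover_b between -0.15 and 0.15 rad/s and value of joint each of cover_a, cover_c below 0.1 rad) or (value of joint cover_c above 1 rad and contact force between the fingers and cover_c above 0.3 N and velocity of joint cover_c between -0.15 and 0.15 rad/s and value of joint each of cover_a, cover_b below 0.1 rad))), for 0.2 s.
At the end, for the whole second after the job is handed in: A cover (only the one with the loose bolt can open) stands still, open by over 57 degrees (1.0 rad), with the fingers pressing on it or its bolt by over 0.3 N (else its spring shuts it); the other two are shut (under 0.1 rad) (((value of joint cover_a above 1 rad and contact force between the fingers and cover_a above 0.3 N and velocity of joint cover_a between -0.15 and 0.15 rad/s and value of joint each of cover_b, cover_c below 0.1 rad) or (value of joint cover_b above 1 rad and contact force between the fingers and cover_b above 0.3 N and velocity of joint cover_b between -0.15 and 0.15 rad/s and value of joint each of cover_a, cover_c below 0.1 rad) or (value of joint cover_c above 1 rad and contact force between the fingers and cover_c above 0.3 N and velocity of joint cover_c between -0.15 and 0.15 rad/s and value of joint each of cover_a, cover_b below 0.1 rad))); the arm keeps its last pose, push and grip.
It fails at once if a bystander is moved by more than 25 mm (distance of any of mug_mid, ink_mid, tape_mid, screwdriver from where it was at the start of the episode above 0.025 m).
It also fails if it takes over 56 s, if anything falls off the work surface, if the arm or the gripper's body presses on something with over 40 N, if the wrist force passes 120 N, or if a joint passes its speed limit or range.

## Robot

A 6-joint arm with a two-finger parallel gripper is mounted at the origin on the work surface. World frame = base frame: x ahead of the robot, y to its left, z up, the work surface at z = 0. Lengths are in m, angles in degrees, forces in N, time in s.
With the tool pointing down it reaches from about 0.25 to 0.725 m from the base axis. Payload 9.7 kg.
Tool frame: the origin (TCP) lies on the centre line of the jaws, within the pads' length; the fingertips stand bot.nose_length ahead of it and the grasp point (between the pads) lies 11 mm behind it (bot.nose_length is the distance from the TCP to the fingertips, in m); z points along the fingers, y is the line along which they close (so a half turn about z gives the same grasp; the last joint's range is limited). The gripper opens to 85 mm and grips with 20 to 120 N. Pads are 22 mm wide; open, the fingers measure 114 mm over their backs; the gripper's body (76 mm by 85 mm) begins 54 mm behind the grasp point. The pads swing forward as they close: fully open they stand 13 mm farther back than shut.
Start: joints at [-73.912, 4.979, 10.078, 95.1, 0, 90], TCP at [0.152, -0.528, 0.239] pointing down, gripper open.
Joint ranges: [-179.16, 179.16], [-48.56, 103.87], [-65.8, 70.77], [-126.05, 130.52], [-82.76, 87.17], [-180, 180]. Speed limits (degrees/s): [127.2, 127.2, 147.25, 180, 180, 180].

## Interface

Orientations are given as [roll, pitch, yaw] about the fixed x, y, z axes, in that order (R = Rz(yaw) Ry(pitch) Rx(roll)).
In Python, from workcell import bot gives the robot as it stands. The module is installed in compiled form; this text tells all that it offers.
- The arm moves only by the shell command python3 -m inch 'ROWS' [OPENING] [FORCE]. ROWS is JSON, a list of rows, each a list of 4 numbers: the shift along the world's x, y, z in cm, then the turn about the world's z in degrees. A call has exactly 8 rows; each row is the pose to reach, as a shift and turn from the pose commanded when the call began; what a row does not reach only later rows make up. A row lasts 1/8 s, in which the tool goes at most 62.5 mm and 10.7 degrees, less where a joint would pass 70% of its speed; a pose out of reach is approached as far as the arm can. A call with a gripper value outside its range is refused whole. OPENING is the finger opening in cm, from 0 to 8.54, set as the call begins (- or left out, the last holds). The fingers move at their own pace and stop on an object; FORCE is the grip in N (left out, the last holds). Time passes only in rows, so rows that repeat a pose let the fingers close, or fill a call up. It gives the time, the measured TCP pose, the force, the opening and the grip force at its end, in the units of the state.
- bot.get_obs(): the state, without advancing time (a new reading comes with each control period).
- bot.camera(name): name is "side" or "top"; returns a dict with "img" (420x560x3 uint8, red, green, blue), "fovy" (degrees; the focal length in pixels is half the picture's height over the tangent of half this angle, whatever the lens; pixels are square), "cx", "cy" (the principal point, pixels), "R" (3x3) and "t" (3): a world point X has camera coordinates R X + t. Camera axes: x right, y down, z forward; pixel columns grow to the right and rows downward; lengths in m; the calibration is good to about 2 mm. A picture is of the moment at which its call begins. There is no depth.
- bot.job_done(): hands the job in; it is judged then, once.
Trained networks look in a picture, given as the dict that the camera call returned (one of the last four; its "shot" number tells which), for a name from the list of things; names that differ only in an ending like _2 or _b are one class to them, and where a whole thing is asked for, a point or a joint stands for the part that bears it (a point fixed in the world has none). Each returns a list of dicts, best first, with "score" (0 to 1); they miss things now and then, are a little off and sometimes report something else, mostly with a low value. They report only what shows in the picture. A call takes as long as a camera call.
- bot.find_in(thing, picture): "point" ([column, row] in pixels, amid what is visible of it).
- bot.landmark_of(thing, picture): "point" ([column, row] in pixels: a listed point, or the origin of a listed thing).
The state is a dict: "time": time; "q": joint angles; "qd": joint speeds; "joint_efforts": joint torques, N m; "ee_pos": TCP position; "tcp_rot": TCP orientation; "wrist_force": force on the tool from outside, world axes, zero at the start; "torque": the same for the moment, N m; "opening": finger opening in m; "grasp_force": force on a finger pad.
Only numpy, scipy, OpenCV 4.12 (cv2) and the standard library are available. Lean on these libraries where they do the work, as an engineer would, in place of code of your own. Each camera call takes 0.05 s, during which the arm holds its last target. There are 200 camera calls.

## Working session

There is one attempt and no reset: what is moved stays moved. The work goes in short steps, Python scripts to look and compute and a shell command to move; the robot and the scene stay as the last step left them, time stands still between calls to the robot, and variables do not carry over. Pictures are saved under pics/ and viewed, at most 10 in all, crops included, and the job is handed in when it is done.

```bash
mkdir -p pics
cat > h.py <<'E'
from workcell import bot
import numpy as np, cv2
def ray(c,p):
    f=210/np.tan(np.radians(c["fovy"])/2)
    d=c["R"].T@np.array([(p[0]-c["cx"])/f,(p[1]-c["cy"])/f,1]); return -c["R"].T@c["t"],d
def onz(c,p,z):
    o,d=ray(c,p); return o+d*(z-o[2])/d[2]
def proj(c,X):
    f=210/np.tan(np.radians(c["fovy"])/2); v=c["R"]@np.array(X)+c["t"]; return v[:2]/v[2]*f+[c["cx"],c["cy"]]
E
python3 - <<'E'
from h import *
print(bot.nose_length); o=bot.get_obs(); print(o["ee_pos"],o["tcp_rot"],o["opening"],o["wrist_force"])
for n in("top","side"):
    c=bot.camera(n); cv2.imwrite(f"pics/{n}0.png",c["img"][:,:,::-1])
    print(n,-c["R"].T@c["t"])
    for t,z in(("duct",0),("bolt_a_top",.087),("cover_a_grip",.065),("bay_a",.045),("mug_mid",.046),("ink_mid",.031),("tape_mid",.012),("screwdriver",.01)):
        for r in bot.landmark_of(t,c)[:4]: print(t,np.round(r["point"]),round(r["score"],2),np.round(onz(c,r["point"],z),3))
E
```

```text
0.008
[ 0.15236167 -0.52821041  0.23857381] [-1.79920325e+02  3.11044909e-04  1.60902403e+01] 0.08548169098266399 [ 0.10231707  0.94585109 -0.21965757]
top [0.48442    0.03052934 1.21089699]
duct [334. 214.] 0.61 [ 0.552 -0.135  0.   ]
bolt_a_top [334. 220.] 0.47 [ 0.532 -0.124  0.087]
cover_a_grip [336. 219.] 0.77 [ 0.538 -0.131  0.065]
bay_a [295. 201.] 0.78 [ 0.59  -0.025  0.045]
bay_a [377. 227.] 0.76 [ 0.512 -0.243  0.045]
bay_a [333. 218.] 0.73 [ 0.542 -0.125  0.045]
mug_mid [253. 144.] 0.83 [0.747 0.084 0.046]
ink_mid [392. 289.] 0.64 [ 0.346 -0.278  0.031]
tape_mid [254. 252.] 0.82 [0.456 0.09  0.012]
tape_mid [294. 211.] 0.67 [ 0.565 -0.025  0.012]
tape_mid [375. 175.] 0.32 [ 0.659 -0.253  0.012]
screwdriver [378. 175.] 0.69 [ 0.659 -0.259  0.01 ]
screwdriver [334. 216.] 0.29 [ 0.547 -0.135  0.01 ]
side [ 0.38134373 -0.65735584  0.67160137]
duct [302. 303.] 0.74 [ 0.547 -0.14   0.   ]
bolt_a_top [291. 265.] 0.61 [ 0.531 -0.125  0.087]
cover_a_grip [288. 273.] 0.91 [ 0.527 -0.121  0.065]
bay_a [300. 285.] 0.89 [ 0.545 -0.136  0.045]
bay_a [306. 241.] 0.86 [ 0.587 -0.035  0.045]
bay_a [301. 338.] 0.61 [ 0.513 -0.238  0.045]
bay_a [293. 220.] 0.29 [0.579 0.028 0.045]
mug_mid [363. 186.] 0.67 [0.756 0.089 0.046]
mug_mid [305. 239.] 0.16 [ 0.587 -0.031  0.046]
ink_mid [203. 393.] 0.86 [ 0.354 -0.278  0.031]
tape_mid [224. 222.] 0.76 [0.45  0.099 0.012]
screwdriver [396. 346.] 0.84 [ 0.662 -0.271  0.01 ]
```

Run:
```python
import cv2
for n in("top","side"):
    i=cv2.imread(f"pics/{n}0.png")
    i=i[120:320,220:440] if n=="top" else i[150:410,180:440]
    cv2.imwrite(f"pics/{n}0c.png",cv2.resize(i,None,fx=600/i.shape[0] if n=="side" else 3,fy=600/i.shape[0] if n=="side" else 3,interpolation=cv2.INTER_CUBIC))
```

```text
(no output)
```

View pics/top0c.png

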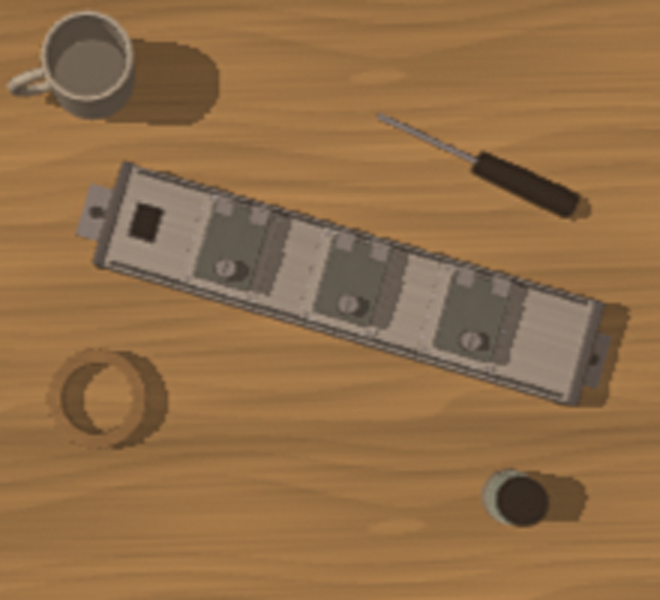

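View pics/side0c.png

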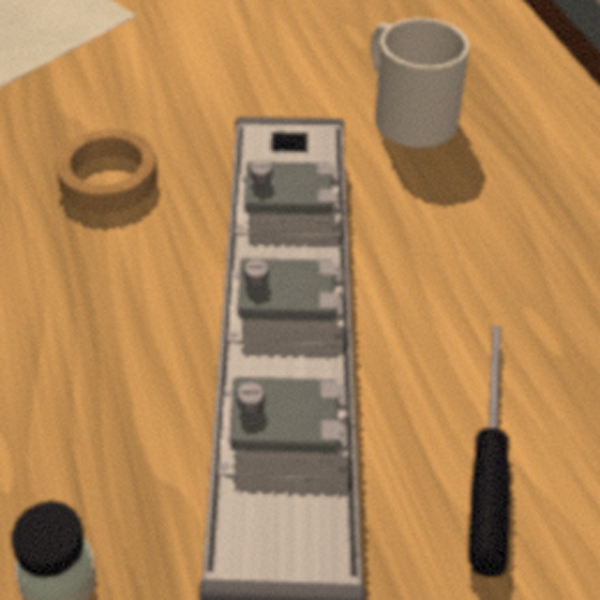

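The top view shows the switch at the left (crop ~146,222). The bolt heads are at image pixels (296,209), (337,221) and (378,234) in the top view, and (293,224), (291,266) and (288,318) in the side view. Next I fit the duct pose.

Run:
```python
from h import *
from scipy.optimize import least_squares
T=bot.camera("top");S=bot.camera("side")
obs=[(T,(-.022,.11,.087),(296,209)),(T,(-.022,0,.087),(336.7,220.7)),(T,(-.022,-.11,.087),(378,233.5)),
(S,(-.022,.11,.087),(293,222.5)),(S,(-.022,0,.087),(291.4,265)),(S,(-.022,-.11,.087),(288.3,317.5))]
# duct top corners (top crop/3 + (220,120))
for l,u in(((.048,.22,.045),(128,165)),((-.048,.22,.045),(99,264)),((.048,-.22,.045),(602,303)),((-.048,-.22,.045),(574,402))):
    obs.append((T,l,(220+u[0]/3,120+u[1]/3)))
def W(p,l):
    c,s=np.cos(p[2]),np.sin(p[2]); return np.array([p[0]+c*l[0]-s*l[1],p[1]+s*l[0]+c*l[1],l[2]])
f=lambda p:np.concatenate([proj(c,W(p,l))-u for c,l,u in obs])
r=least_squares(f,[.55,-.13,-.3],loss="soft_l1");p=r.x
print(p[:2],np.degrees(p[2]));print(np.round(r.fun.reshape(-1,2) if r.fun.size==20 else r.fun,1)); np.save("p.npy",p)
for y in(.11,0,-.11): print(np.round(W(p,(-.022,y,.087)),4),"grip",np.round(W(p,(-.021,y,.065)),4),"hinge",np.round(W(p,(.038,y,.063)),4))
o=bot.get_obs();print(o["ee_pos"],o["wrist_force"])
```

```text
[ 0.55104204 -0.13540969] -18.108010937011187
[[-0.5  0.1]
 [-0.4  0.4]
 [-0.7 -0.4]
 [-0.2  0.1]
 [-0.5  1.5]
 [ 0.3  3.3]
 [ 0.3 -1. ]
 [-0.2 -0.1]
 [-0.6 -1.1]
 [-0.5  0.4]]
[ 0.5643 -0.024   0.087 ] grip [ 0.5653 -0.0243  0.065 ] hinge [ 0.6213 -0.0427  0.063 ]
[ 0.5301 -0.1286  0.087 ] grip [ 0.5311 -0.1289  0.065 ] hinge [ 0.5872 -0.1472  0.063 ]
[ 0.4959 -0.2331  0.087 ] grip [ 0.4969 -0.2334  0.065 ] hinge [ 0.553  -0.2518  0.063 ]
[ 0.15241414 -0.52845867  0.23926436] [-0.19701434 -0.35270462  0.91558108]
```

```bash
python3 -m inch '[[2,2,0,-4],[6,7,0,-9],[10,12,0,-14],[15,17,-1,-19],[19,22,-3,-24],[23,27,-5,-29],[27,32,-7,-34],[31,37,-8,-34]]' 0
```

```text
time: 2.0
ee_pos: [0.4463, -0.1778, 0.164]
tcp_rot: [180.0, -0.0, -18.0]
wrist_force: [0.5, -0.9, -0.1]
opening: 0.0002
grasp_force: 0.0
```

```bash
python3 -m inch '[[3,4,0,0],[6,7,-0.5,0],[8,10,-1,0],[9.5,12,-2,0],[10.2,13.2,-3,0],[10.2,13.4,-4,0],[10.2,13.4,-4.5,0],[10.2,13.4,-4.5,0]]'; python3 -c "
from h import *
o=bot.get_obs();print(o)"
```

```text
time: 3.0
ee_pos: [0.5334, -0.1064, 0.1193]
tcp_rot: [-177.4, 0.2, -12.6]
wrist_force: [0.1, -0.1, -0.4]
opening: 0.0
grasp_force: 0.0
{'time': 3.0, 'q': array([-12.61798201,   3.60365281,  -4.67703996,  81.88137804,
         2.6303137 , 179.9416866 ]), 'qd': array([ 0.69329219, -0.07308192,  1.07737098,  0.24331511,  0.20459629,
       -0.0461731 ]), 'joint_efforts': array([-3.97489581e-02, -5.03443158e+01,  4.63083673e+01, -1.24581512e-01,
        1.45836985e-01,  5.98889710e-05]), 'ee_pos': array([ 0.53344763, -0.10638891,  0.1192675 ]), 'tcp_rot': array([-1.77369523e+02,  1.59394630e-01, -1.25597298e+01]), 'wrist_force': array([ 0.12473715, -0.11293799, -0.4138578 ]), 'torque': array([-0.02001156,  0.02838607, -0.04388146]), 'grasp_force': 0.0, 'opening': 4.438044783299482e-05}
```

```bash
python3 -m inch '[[0,0,0,10],[0,0,0,20],[0,0,0,30],[0,0,0,40],[0,0,0,50],[0,0,0,60],[0,0,0,70],[0,0,0,80]]'
```

```text
time: 4.0
ee_pos: [0.534, -0.1065, 0.1202]
tcp_rot: [-177.4, 0.1, 67.8]
wrist_force: [0.5, 0.2, 0.6]
opening: 0.0002
grasp_force: 0.0
```

```bash
python3 -m inch '[[0.6,1.6,0,10],[1.2,3.2,0,20],[1.8,5,0,30],[2.4,6.6,0,40],[3,8,-0.4,50],[3.03,8.25,-1,60],[3.03,8.25,-1.6,70],[3.03,8.25,-1.9,80]]'
```

```text
time: 5.0
ee_pos: [0.5642, -0.0238, 0.1009]
tcp_rot: [-177.4, 0.1, 147.8]
wrist_force: [-0.6, 0.1, -0.2]
opening: -0.0001
grasp_force: 0.0
```

```bash
python3 -m inch '[[0,0,0,7],[0,0,0,14],[0,0,-0.1,14],[0,0,-0.2,14],[0,0,-0.3,14],[0,0,-0.4,14],[0,0,-0.5,14],[0,0,-0.6,14]]'
python3 - <<'E'
from h import *
c=bot.camera("side");i=c["img"][150:350,200:400,::-1];cv2.imwrite("pics/s1.png",cv2.resize(i,None,fx=2.5,fy=2.5))
E
```

```text
time: 6.0
ee_pos: [0.5642, -0.0237, 0.0946]
tcp_rot: [-177.4, 0.1, 161.5]
wrist_force: [-0.9, 0.0, 0.4]
opening: 0.0001
grasp_force: 0.4
```

View pics/s1.png

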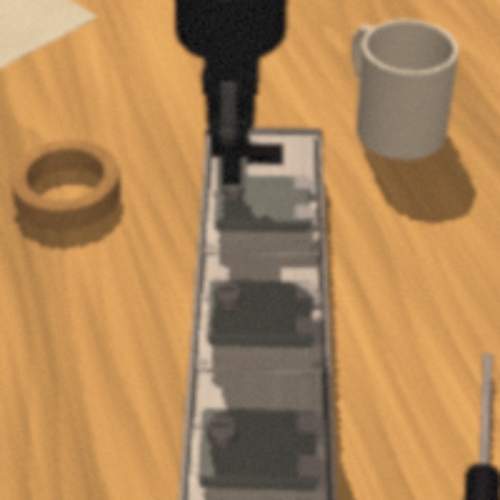

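The closed fingertips stand right on the left bolt head (crop ~231,185) and carry no load yet, so I press gently.

```bash
python3 -m inch '[[0,0,-0.05,0],[0,0,-0.1,0],[0,0,-0.15,0],[0,0,-0.2,0],[0,0,-0.2,0],[0,0,-0.2,0],[0,0,-0.2,0],[0,0,-0.2,0]]'; python3 -c "
from h import *
for k in range(2):
  bot.camera('side');o=bot.get_obs();print(o['ee_pos'],o['wrist_force'])"
```

```text
time: 7.05
ee_pos: [0.5642, -0.0237, 0.0927]
tcp_rot: [-177.4, 0.1, 161.5]
wrist_force: [-0.9, 0.7, 1.7]
opening: 0.0001
grasp_force: 0.7
[ 0.56425723 -0.02373161  0.09267601] [ 0.08136943 -0.67729981  2.00858481]
[ 0.56424564 -0.02373403  0.09268681] [-0.22198457  0.04498176  2.03332833]
```

```bash
python3 -m inch '[[0,0,-0.05,0],[0,0,-0.1,0],[0,0,-0.1,0],[0,0,-0.1,0],[0,0,-0.15,0],[0,0,-0.2,0],[0,0,-0.2,0],[0,0,-0.2,0]]'; python3 -c "
from h import *
for k in range(2):
  bot.camera('side');o=bot.get_obs();print(o['ee_pos'],o['wrist_force'])"
```

```text
time: 8.15
ee_pos: [0.5643, -0.0237, 0.0911]
tcp_rot: [-177.4, 0.1, 161.5]
wrist_force: [-1.5, 0.1, 5.3]
opening: -0.0001
grasp_force: 2.5
[ 0.56429234 -0.02374714  0.09111855] [-1.08510184  0.27142059  5.68967263]
[ 0.56428394 -0.02371828  0.09110451] [-1.39893568  0.2807031   4.44419889]
```

```bash
python3 -m inch '[[0,0,1,0],[0,0,1.9,0],[-1,-3,1.9,0],[-2,-6,1.9,0],[-3,-9,1.9,0],[-3.4,-10.5,1.4,0],[-3.4,-10.5,0.9,0],[-3.4,-10.5,0.6,0]]'
```

```text
time: 9.25
ee_pos: [0.5303, -0.128, 0.0961]
tcp_rot: [-177.4, 0.1, 161.5]
wrist_force: [-0.5, 0.6, 0.2]
opening: 0.0002
grasp_force: 0.0
```

```bash
python3 -m inch '[[0,0,-0.1,0],[0,0,-0.2,0],[0,0,-0.25,0],[0,0,-0.3,0],[0,0,-0.35,0],[0,0,-0.4,0],[0,0,-0.4,0],[0,0,-0.4,0]]'; python3 -c "
from h import *
for k in range(2):
  bot.camera('side');o=bot.get_obs();print(o['ee_pos'],o['wrist_force'])"
```

```text
time: 10.25
ee_pos: [0.5305, -0.1281, 0.0945]
tcp_rot: [-177.4, 0.2, 161.5]
wrist_force: [-5.3, 4.1, 14.4]
opening: -0.0001
grasp_force: 6.8
[ 0.53047198 -0.12803781  0.09450399] [-6.13487598  4.80658346 13.02114563]
[ 0.5304877  -0.12802042  0.09450223] [-6.28104441  4.41981057 13.83465967]
```

The middle bolt is tight: it stopped at 0.0945 m under 14 N. The left one sank about 4 mm. On to the right bolt.

```bash
python3 -m inch '[[0,0,1,0],[0,0,1.9,0],[-1,-3,1.9,0],[-2,-6,1.9,0],[-3,-9,1.9,0],[-3.4,-10.5,1.4,0],[-3.4,-10.5,0.9,0],[-3.4,-10.5,0.6,0]]'
```

```text
time: 11.35
ee_pos: [0.4963, -0.233, 0.098]
tcp_rot: [-177.4, 0.1, 161.5]
wrist_force: [0.4, -0.8, -0.5]
opening: -0.0001
grasp_force: 0.0
```

```bash
python3 -m inch '[[0,0,-0.1,0],[0,0,-0.2,0],[0,0,-0.25,0],[0,0,-0.3,0],[0,0,-0.35,0],[0,0,-0.4,0],[0,0,-0.4,0],[0,0,-0.4,0]]'; python3 -c "
from h import *
for k in range(2):
  bot.camera('side');o=bot.get_obs();print(o['ee_pos'],o['wrist_force'])"
```

```text
time: 12.35
ee_pos: [0.4963, -0.2338, 0.095]
tcp_rot: [-177.4, 0.1, 161.5]
wrist_force: [0.4, 1.8, 4.0]
opening: 0.0001
grasp_force: 1.9
[ 0.49632761 -0.23379223  0.09495198] [-0.74406378  0.37843412  3.71598942]
[ 0.4963198  -0.23376169  0.09491835] [-0.83732826  1.5609724   4.60817051]
```

The right bolt is tight too, so the left cover is the one to lift. I move over it with the gripper open.

```bash
python3 -m inch '[[0,0,1.5,0],[0,0,3,0],[1.4,4.2,3,0.4],[2.8,8.5,3,0.4],[4.2,12.8,3,0.4],[5.6,17,3,0.4],[6.9,20.9,3,0.4],[6.9,20.9,3,0.4]]' 8.54
```

```text
time: 13.45
ee_pos: [0.5661, -0.0225, 0.1255]
tcp_rot: [-177.4, 0.2, 162.0]
wrist_force: [0.2, -0.3, -0.9]
opening: 0.0855
grasp_force: 0.0
```

```bash
python3 -c "
from h import *
o=bot.get_obs();print(o['ee_pos'],o['tcp_rot'],o['opening'])
c=bot.camera('side');i=c['img'][150:350,200:400,::-1];cv2.imwrite('pics/s2.png',cv2.resize(i,None,fx=3,fy=3))"
```

```text
[ 0.56608367 -0.02246408  0.12550007] [-1.77394395e+02  1.62037719e-01  1.62047721e+02] 0.08550661106246711
```

View pics/s2.png

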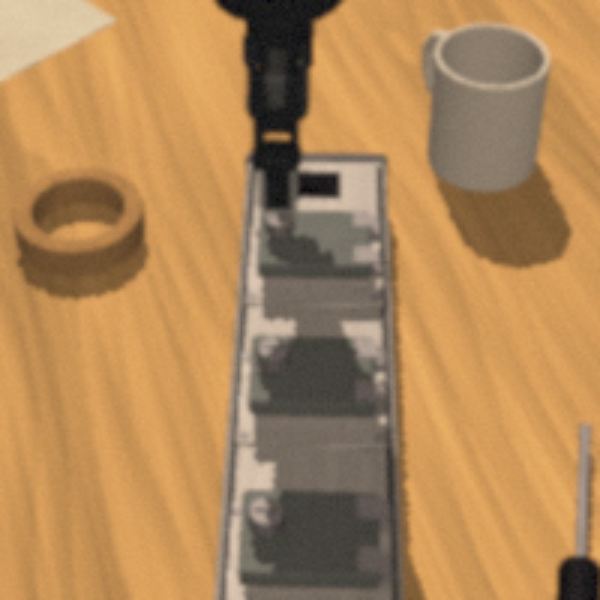

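The gripper stands over the left cover, with the bolt between the fingers (crop ~280,225). Now descend and close.

```bash
python3 -m inch '[[-0.05,-0.15,-1,0],[-0.05,-0.15,-2,0],[-0.05,-0.15,-3,0],[-0.05,-0.15,-4,0],[-0.05,-0.15,-5,0],[-0.05,-0.15,-5.8,0],[-0.05,-0.15,-6.4,0],[-0.05,-0.15,-6.4,0]]'
```

```text
time: 14.5
ee_pos: [0.5645, -0.0262, 0.0602]
tcp_rot: [-177.4, 0.1, 161.9]
wrist_force: [-0.1, -0.2, -0.3]
opening: 0.0852
grasp_force: 0.0
```

```bash
python3 -m inch '[[0,0,0,0],[0,0,0,0],[0,0,0,0],[0,0,0,0],[0,0,0,0],[0,0,0,0],[0,0,0,0],[0,0,0,0]]' 0 40
python3 - <<'E'
from h import *
# arc shifts (cm) of the grip point about the hinge, duct yaw
p=np.load("p.npy");u=np.array([np.cos(p[2]),np.sin(p[2])])
r0=np.array([-.059,.002])
for a in range(0,81,5):
    t=np.radians(a);x=r0[0]*np.cos(t)+r0[1]*np.sin(t)-r0[0];z=-r0[0]*np.sin(t)+r0[1]*np.cos(t)-r0[1]
    print(a,np.round(100*np.r_[u*x,z],2))
E
```

```text
time: 15.5
ee_pos: [0.5658, -0.0235, 0.0623]
tcp_rot: [-177.7, 0.2, 162.0]
wrist_force: [-0.2, 14.6, 6.6]
opening: 0.0514
grasp_force: 42.7
0 [ 0. -0.  0.]
5 [ 0.04 -0.01  0.51]
10 [ 0.12 -0.04  1.02]
15 [ 0.24 -0.08  1.52]
20 [ 0.4  -0.13  2.01]
25 [ 0.61 -0.2   2.47]
30 [ 0.85 -0.28  2.92]
35 [ 1.12 -0.37  3.35]
40 [ 1.43 -0.47  3.75]
45 [ 1.78 -0.58  4.11]
50 [ 2.15 -0.7   4.45]
55 [ 2.55 -0.83  4.75]
60 [ 2.97 -0.97  5.01]
65 [ 3.41 -1.12  5.23]
70 [ 3.87 -1.27  5.41]
75 [ 4.34 -1.42  5.55]
80 [ 4.82 -1.58  5.65]
```

Gripped at 51.4 mm. Lift along the arc, taking up the small side offset.

```bash
python3 -m inch '[[0.14,0.24,0.7,0],[0.22,0.21,1.2,0],[0.34,0.17,1.7,0],[0.5,0.12,2.2,0],[0.7,0.05,2.65,0],[0.95,-0.03,3.1,0],[1.2,-0.1,3.55,0],[1.5,-0.2,3.95,0]]'; python3 -c "
from h import *
c=bot.camera('side');i=c['img'][150:350,200:400,::-1];cv2.imwrite('pics/s3.png',cv2.resize(i,None,fx=3,fy=3))
o=bot.get_obs();print(o['ee_pos'],o['tcp_rot'],o['opening'],o['wrist_force'])"
```

```text
time: 16.5
ee_pos: [0.5797, -0.0275, 0.099]
tcp_rot: [-177.4, 0.0, 161.9]
wrist_force: [4.6, 4.4, -11.7]
opening: 0.0509
grasp_force: 43.5
[ 0.58006573 -0.027638    0.09949597] [-1.77445940e+02  5.00927922e-02  1.61906011e+02] 0.05043374952617424 [  4.52411404   4.53844791 -10.91814108]
```

View pics/s3.png

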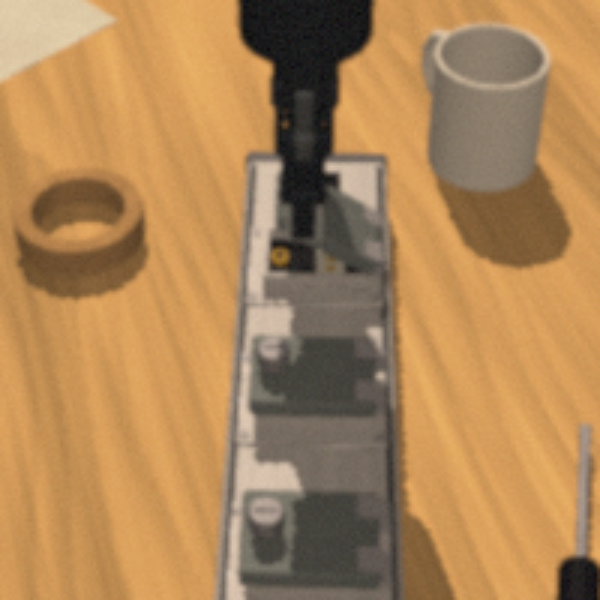

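The cover is up about 40° between the pads and its bay shows beneath (crop ~330,265). The other two are shut. Continue to about 75°.

```bash
python3 -m inch '[[0.35,-0.11,0.36,0],[0.72,-0.23,0.7,0],[1.12,-0.36,1.0,0],[1.54,-0.5,1.26,0],[1.98,-0.65,1.48,0],[2.44,-0.8,1.66,0],[2.9,-0.95,1.8,0],[2.9,-0.95,1.8,0]]'; python3 -c "
from h import *
for n in('top','side'):
  c=bot.camera(n);i=c['img'][120:280,220:420,::-1] if n=='top' else c['img'][150:310,200:400,::-1];cv2.imwrite('pics/%s4.png'%n,cv2.resize(i,None,fx=3.5,fy=3.5,interpolation=cv2.INTER_CUBIC))
o=bot.get_obs();print(o['ee_pos'],o['tcp_rot'],o['opening'],o['wrist_force'],o['grasp_force'])"
```

```text
time: 17.55
ee_pos: [0.6082, -0.0369, 0.1179]
tcp_rot: [-177.4, -0.0, 161.9]
wrist_force: [-1.6, 5.6, -2.7]
opening: 0.0504
grasp_force: 41.4
[ 0.60806725 -0.03689115  0.11778515] [-1.77435030e+02 -2.03207308e-02  1.61884254e+02] 0.049957607338811265 [-2.00051922  5.65483047 -2.55262629] 41.41519818920642
```

View pics/side4.png

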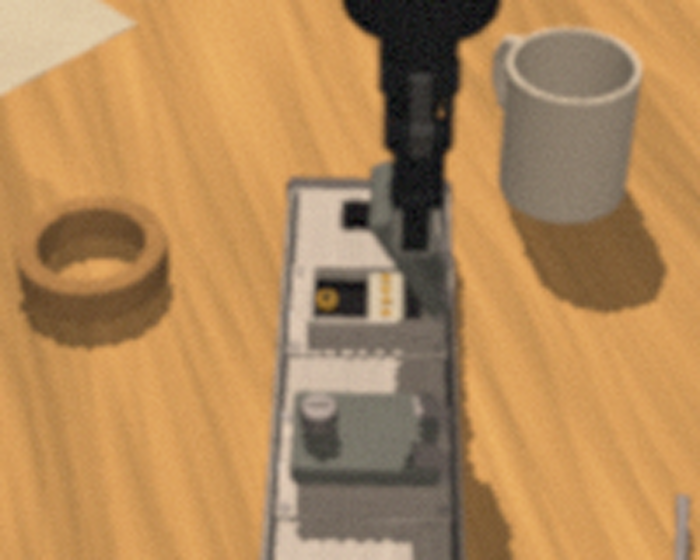

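View pics/top4.png

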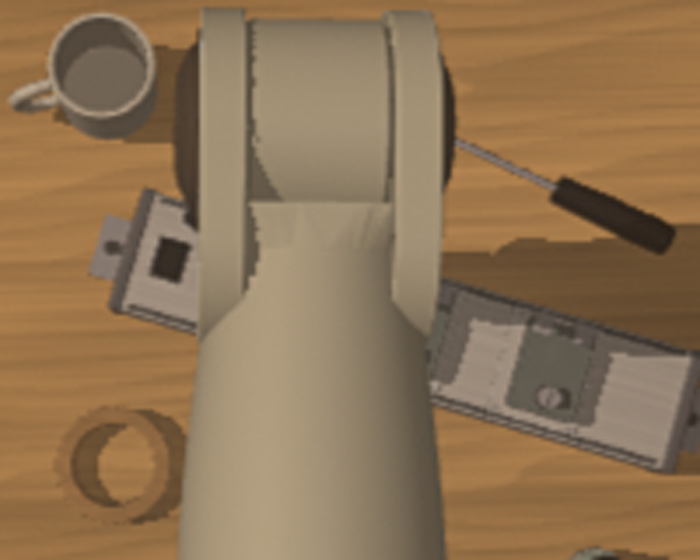

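```bash
python3 -m inch '[[0.1,-0.03,0.02,0],[0.2,-0.06,0.04,0],[0.2,-0.06,0.04,0],[0.2,-0.06,0.04,0],[0.2,-0.06,0.04,0],[0.2,-0.06,0.04,0],[0.2,-0.06,0.04,0],[0.2,-0.06,0.04,0]]'
python3 - <<'E'
from h import *
c=bot.camera('side');cv2.imwrite('pics/s5.png',cv2.resize(c['img'][180:260,270:350,::-1],None,fx=7,fy=7,interpolation=cv2.INTER_CUBIC))
p=np.load("p.npy");C,S_=np.cos(p[2]),np.sin(p[2])
for a in(55,60,65,70,75,80,85):
    t=np.radians(a);out=[]
    for y in(.136,.084):
      for r,n in((-.073,-.004),(-.073,.008),(-.03,-.004)):
        x=.038+r*np.cos(t)+n*np.sin(t);z=.063-r*np.sin(t)+n*np.cos(t)
        q=proj(c,[p[0]+C*x-S_*y,p[1]+S_*x+C*y,z]);out+=list(np.round((q-[270,180])*7))
    print(a,out)
o=bot.get_obs();print(o['ee_pos'],o['opening'],o['wrist_force'],o['grasp_force'])
E
```

```text
time: 18.65
ee_pos: [0.6097, -0.0374, 0.1185]
tcp_rot: [-177.4, -0.0, 161.9]
wrist_force: [-3.6, 6.2, -0.8]
opening: 0.0498
grasp_force: 41.9
55 [np.float64(218.0), np.float64(138.0), np.float64(256.0), np.float64(118.0), np.float64(309.0), np.float64(241.0), np.float64(215.0), np.float64(268.0), np.float64(254.0), np.float64(248.0), np.float64(311.0), np.float64(373.0)]
60 [np.float64(238.0), np.float64(127.0), np.float64(278.0), np.float64(110.0), np.float64(317.0), np.float64(236.0), np.float64(236.0), np.float64(257.0), np.float64(278.0), np.float64(239.0), np.float64(319.0), np.float64(368.0)]
65 [np.float64(259.0), np.float64(118.0), np.float64(301.0), np.float64(103.0), np.float64(325.0), np.float64(232.0), np.float64(258.0), np.float64(248.0), np.float64(302.0), np.float64(233.0), np.float64(327.0), np.float64(364.0)]
70 [np.float64(281.0), np.float64(110.0), np.float64(325.0), np.float64(98.0), np.float64(334.0), np.float64(229.0), np.float64(281.0), np.float64(239.0), np.float64(327.0), np.float64(227.0), np.float64(336.0), np.float64(360.0)]
75 [np.float64(304.0), np.float64(103.0), np.float64(350.0), np.float64(94.0), np.float64(343.0), np.float64(225.0), np.float64(305.0), np.float64(233.0), np.float64(353.0), np.float64(224.0), np.float64(346.0), np.float64(357.0)]
80 [np.float64(328.0), np.float64(98.0), np.float64(374.0), np.float64(92.0), np.float64(352.0), np.float64(223.0), np.float64(330.0), np.float64(228.0), np.float64(379.0), np.float64(222.0), np.float64(356.0), np.float64(355.0)]
85 [np.float64(353.0), np.float64(95.0), np.float64(399.0), np.float64(92.0), np.float64(362.0), np.float64(221.0), np.float64(356.0), np.float64(225.0), np.float64(405.0), np.float64(222.0), np.float64(366.0), np.float64(353.0)]
[ 0.60973589 -0.03739259  0.11843122] 0.05032499991915204 [-3.10343797  5.98317222 -0.93352448] 41.9119344977662
```

View pics/s5.png

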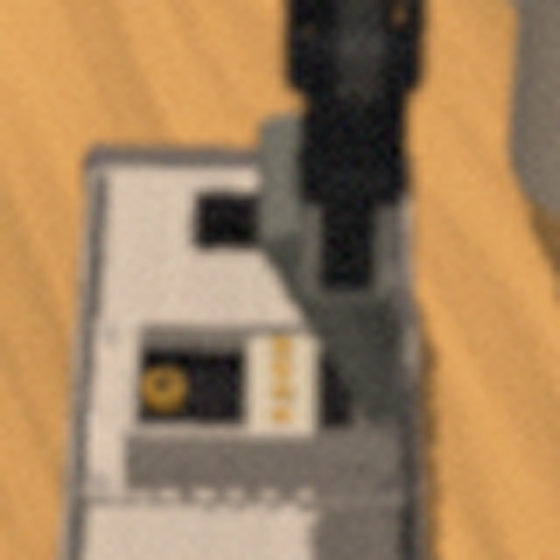

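The far free corner of the cover is at crop (262,118), which matches about 65°. I push a little further for margin, then hold.

```bash
python3 -m inch '[[0.2,-0.06,0.06,0],[0.4,-0.12,0.12,0],[0.57,-0.19,0.16,0],[0.57,-0.19,0.16,0],[0.57,-0.19,0.16,0],[0.57,-0.19,0.16,0],[0.57,-0.19,0.16,0],[0.57,-0.19,0.16,0]]'
python3 - <<'E'
from h import *
c=bot.camera('side');cv2.imwrite('pics/s6.png',cv2.resize(c['img'][180:260,270:350,::-1],None,fx=7,fy=7,interpolation=cv2.INTER_CUBIC))
o=bot.get_obs();print(o['ee_pos'],o['opening'],o['wrist_force'],o['grasp_force'],o['time'])
E
```

```text
time: 19.7
ee_pos: [0.6157, -0.0392, 0.12]
tcp_rot: [-177.4, -0.0, 161.9]
wrist_force: [-2.7, 5.5, -2.2]
opening: 0.0493
grasp_force: 41.7
[ 0.61567312 -0.03924363  0.12001066] 0.04942318585520829 [-2.87700935  5.83482742 -1.58085868] 41.68998742898111 19.75
```

View pics/s6.png

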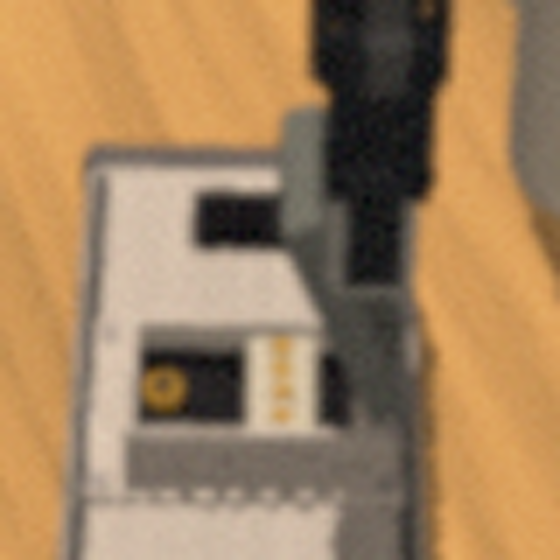

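The corner is now at (283,108), about 70°, and the hold is steady. Handing in.

```bash
python3 -c "
from h import *
print(bot.job_done())"
```

```text
the job is handed in; nothing more can be done
None
```

I tapped the three bolts from left to right and found the left one (switch end) loose; its cover was held open at about 70° (read from the camera picture) when I handed the job in at about 20 s, and no verdict was returned.

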